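Set the ratchet support and lay a piston rod under the press

TASK

Raise the saddle of the ratchet support stand until its pawl holds it in the notch that is level with the press anvil, the next one up, and let go. Then pick the piston rod out of its wooden cradle by its balance point, carry it level, and lay it down gently with the piston in the saddle and the free end of the rod in the anvil groove under the ram. Leave the other things on the bench where they are.

Things in the scene. Friction and masses are not known exactly. Their poses are not given: they have to be found in the camera images.
- press: Grey bench press, bolted down, 0.61 m tall. Origin at bench height under the ram. Base 180 mm (own x) by 270 (own y, -220 to +50). Column on its -y side: y -210 to -100, x +-57, with a gauge and valve out to x = +101. Head 335 to 405 mm up reaches to y = +35; 78 mm wide air cylinder on top. Ram tip 34 mm wide, 278 mm above the bench, does not move. The +y side is open.
- anvil (a point): Where the axis of the 16 mm rod lies when bedded in the V-anvil under the ram, at mid length of its groove; 210.4 mm above the bench, axes of the press. Steel block 50 mm (x) by 60 mm (y), its top 2.7 mm above this point; 90 degree groove, 14 mm deep, along own y.
- stand: Ratchet stand, bolted down 148 to 168 mm from the ram along the press's +y, axes as the press's. Origin at bench height below the saddle's middle. Base plate x -53 to +77, y +-40, 12 mm thick; housing 37 mm square, 105 mm tall, its +x side open where a spring pawl bears in the rack's teeth. The pawl's thumb tail sticks out to x = 60, 36 to 56 mm up; pressed down, it frees the rack.
- saddle (a joint): Height of rack and saddle above the lowest notch, m, up positive. Notches at 0, 0.020, 0.040, 0.060; 0.040, the third, is level with the anvil. Starts in the notch at 0.020. Goes up freely (0.7 kg, about 10 N) to a stop at 0.070. The pawl clicks in once the rack is about 5 mm above a notch; let go, the rack sinks back onto it, and cannot go lower unless the pawl is drawn out.
- pawl (a joint): Angle of the pawl, rad: 0 fully in a notch, about 0.2 riding over a tooth.
- saddle_block (a point): Middle of the solid lower part of the saddle block on top of the rack; can be pinched here from above. Block 60 mm (x) by 30 mm (y), flat sides, from 11.5 mm below this point to 33.5 mm above; 90 degree groove 22 mm deep along own y in its top. Axes of the stand. 123.5 mm above the bench at saddle = 0, where the block's underside is 7 mm above the housing.
- saddle_axis (a point): Moves with the saddle: where the centre of the 50 mm piston lies when bedded in the middle of the saddle's groove, 46.9 mm above saddle_block. 170.4 mm above the bench at saddle = 0, 210.4 mm in the level notch. Axes of the stand, groove along own y.
- cradle: Wooden cradle 90 mm (x) by 230 mm (y), fixed; origin at the centre of its underside. Holds the piston rod level along own y, axis 70 mm up, in a V-block (18 mm thick, 40 wide) at y = -70 under the rod and another (26 thick, 72 wide) at y = +77.5 under the piston.
- rod_middle (a point): The loose piston rod, 193 mm long, 0.5 to 0.75 kg: 16 mm steel rod with a 50 mm piston, 22 mm thick, on one end. Point on its axis, half-way along; own y along the axis towards the piston (it may be rolled about it). Free end at y = -96.5 mm, piston from +66.5 to +88.5, nut to +96.5. Balance point on the rod at y = +40 mm, 26 mm short of the piston.
- piston_centre (a point): Centre of the piston, on the axis, 77.5 mm from rod_middle.
- spare_piston: 50 mm piston without rod, 22 mm thick, lying flat; bystander, origin at its underside.
- bottle: Clear water bottle, 64 mm wide, 200 mm tall, upright; bystander, origin at its underside.
- wrench: Flat spanner 200 mm long, lying; bystander, origin under its middle.
- hammer: Hammer 260 mm long, lying; bystander, origin under its middle.
- carton: Cardboard carton 70 x 90 x 45 mm; bystander, origin at its underside.
- tin: Grease tin, 76 mm wide, 62 mm tall; bystander, origin at its underside.
- gland: Flanged steel rod gland, 68 mm wide, 34 mm tall; bystander, origin at its underside.
There are look-alikes about, which are no part of the job. Leave any blue look-alike of the part that bears rod_middle alone.

How it is judged (in metres and radians):
On the way, in this order (a step that is already met when the one before it is completed fails the run):
1. the saddle rests on its pawl in the third notch, level with the anvil, and is let go (value of joint saddle between 0.0375 and 0.0425 m and value of joint pawl below 0.1 rad and contact force between the fingers and stand below 0.5 N and velocity of joint saddle between -0.005 and 0.005 m/s), for 0.3 s.
2. the piston rod is lifted clear of the cradle, level (within 10 degrees) (height (world z) of rod_middle above 0.1 m and contact force between piston_rod and cradle below 0.1 N and angle between rod_middle's own y axis and vertical between 1.396 and 1.745 rad), for 0.2 s.
At the end, for the whole second after the job is handed in: Saddle held by its pawl in the third notch (within 2.5 mm); piston bedded in the saddle (within 4 mm across and in height, 10 mm along the groove), free end of the rod in the anvil groove, rod level and in line with the grooves within 2.3 degrees, at rest (value of joint saddle between 0.0375 and 0.0425 m and value of joint pawl below 0.1 rad and x of piston_centre in the frame of saddle_axis between -0.004 and 0.004 m and y of piston_centre in the frame of saddle_axis between -0.01 and 0.01 m and z of piston_centre in the frame of saddle_axis between -0.004 and 0.004 m and angle between rod_middle's own y axis and vertical between 1.531 and 1.611 rad and angle between the y axis of rod_middle and the y axis of anvil, either way round below 0.04 rad and contact force between piston_rod and press above 0.2 N and contact force between piston_rod and stand above 0.5 N and linear speed of piston_rod below 0.02 m/s); the robot touches nothing.
It fails at once if the piston rod tips more than 17 degrees from level (angle between rod_middle's own y axis and vertical below 1.27 rad or angle between rod_middle's own y axis and vertical above 1.87 rad).
It fails at once if the piston rod is dropped: it falls free of the fingers faster than 0.2 m/s (linear speed of piston_rod above 0.2 m/s and contact force between the fingers and piston_rod below 0.1 N).
It fails at once if the piston rod is rammed into the stand or press with over 60 N (contact force between piston_rod and stand above 60 N or contact force between piston_rod and press above 60 N).
It fails at once if a bystander is shifted more than 30 mm (distance of any of spare_piston, bottle, wrench, hammer, carton, tin, gland from where it was at the start of the episode above 0.03 m).
It also fails if it takes over 67 s, if anything falls off the work surface, if the arm or the gripper's body presses on something with over 40 N, if the wrist force passes 120 N, or if a joint passes its speed limit or range.

ROBOT

A 6-joint arm with a two-finger parallel gripper is mounted at the origin on the work surface. World frame = base frame: x ahead of the robot, y to its left, z up, the work surface at z = 0. Lengths are in m, angles in degrees, forces in N, time in s.
With the tool pointing down it reaches from about 0.4 to 0.825 m from the base axis. Payload 7 kg.
Tool frame: the origin (TCP) lies on the centre line of the jaws, within the pads' length; the fingertips stand 8 mm ahead of it and the grasp point (between the pads) lies 11 mm behind it; z points along the fingers, y is the line along which they close (so a half turn about z gives the same grasp; the last joint's range is limited). The gripper opens to 88 mm and grips with 3 to 60 N. Pads are 19 mm wide; open, the fingers measure 130 mm over their backs; the gripper's body (78 mm by 193 mm) begins 47 mm behind the grasp point.
Start: joints at [88.757, 20.546, 0.682, 0, -70.136, -16.507], TCP at [0.206, 0.643, 0.235] pointing down, gripper open.
Joint ranges: [-176.03, 176.03], [-82.01, 121.73], [-58.28, 71.71], [-173.87, 95.51], [-174.79, -0.11], [-173.66, 173.66]. Speed limits (degrees/s): [136.94, 136.94, 172.46, 180, 180, 180].

INTERFACE

Orientations are given as [roll, pitch, yaw] about the fixed x, y, z axes, in that order (R = Rz(yaw) Ry(pitch) Rx(roll)).
In Python, from plant import ctrl, vision gives the robot as it stands. The module is installed in compiled form; this text tells all that it offers.
- The arm moves only by the tool move_arm, never from a script. Its argument "moves" is one flat list of numbers, 7 for each row, row after row: the finger opening in cm, from 0 to 8.76, then the shift along the tool's x, y, z in cm, then the turn, a rotation vector about the tool's x, y, z in rad. A call has 1 to 8 rows; each row shifts and turns the commanded pose from where the row before left it, along the tool's axes as they then stand; what a row does not reach is not made up. A row lasts 1/10 s, in which the tool goes at most 50 mm and 8.59 degrees, less where a joint would pass 70% of its speed; a pose out of reach is approached as far as the arm can. A call with a gripper value outside its range is refused whole. The fingers move at their own pace and stop on an object; the grip force is fixed at half the most. Time passes only in rows, so rows that do not move let the fingers close. It gives the time, the measured TCP pose, the force, the opening and the grip force at its end, in the units of the state.
- ctrl.get_obs(): the state, without advancing time (a new reading comes with each control period).
- vision.snapshot(name): name is "side" or "top"; returns (picture, depth): 480x640x3 uint8, red, green, blue; 480x640 float32, m along the optical axis (not along the pixel's ray), 0 where there is no reading.
- vision.camera_model(name): a dict with "vertical_fov" (degrees; the focal length in pixels is half the picture's height over the tangent of half this angle, whatever the lens; pixels are square), "cx", "cy" (the principal point, pixels), "cam_to_world" (4x4, takes a point from camera to world coordinates). Camera axes: x right, y down, z forward; pixel columns grow to the right and rows downward; lengths in m; the calibration is good to about 2 mm. A picture is of the moment at which its call begins. camera_model takes no time and is no camera call.
- ctrl.close_job(): hands the job in; it is judged then, once.
The state is a dict: "clock": time; "joint_pos": joint angles; "qvel": joint speeds; "tau": joint torques, N m; "tool_pos": TCP position; "orientation": TCP orientation; "force": force on the tool from outside, world axes, zero at the start; "moment": the same for the moment, N m; "opening": finger opening in m; "gripper_force": force on a finger pad.
Only numpy, scipy, OpenCV 4.12 (cv2) and the standard library are available. Lean on these libraries where they do the work, as an engineer would, in place of code of your own. Each camera call takes 0.05 s, during which the arm holds its last target. There are 200 camera calls.

## Working session

There is one attempt and no reset: what is moved stays moved. The work goes in short steps, Python scripts to look and compute and a tool call to move; the robot and the scene stay as the last step left them, time stands still between calls to the robot, and variables do not carry over. Pictures are saved under pics/ and viewed, at most 10 in all, crops included, and the job is handed in when it is done.

Besides the shell and the picture viewer there is one more tool, called after ">>>" in YAML: its name, and indented under it one key for each argument. move_arm: Moves the arm, as the interface text tells. Its arguments: {"type":"object","properties":{"moves":{"type":"array"}},"required":["moves"]}

```bash
mkdir -p pics
cat > h.py <<'E'
import numpy as np, cv2
from plant import ctrl, vision
def snap(n):
    p,d=vision.snapshot(n); m=vision.camera_model(n)
    return p,d,m
def K(m): return 240/np.tan(np.radians(m["vertical_fov"]/2))
def cloud(d,m):
    f=K(m); v,u=np.mgrid[0:480,0:640]
    P=np.stack([(u-m["cx"])/f*d,(v-m["cy"])/f*d,d],-1)
    T=np.array(m["cam_to_world"]); W=P@T[:3,:3].T+T[:3,3]; W[d==0]=np.nan
    return W
def ray(m,u,v,z):
    f=K(m);T=np.array(m["cam_to_world"])
    r=T[:3,:3]@np.array([(u-m["cx"])/f,(v-m["cy"])/f,1]); o=T[:3,3]
    return o+r*(z-o[2])/r[2]
def proj(m,P):
    T=np.array(m["cam_to_world"]);c=T[:3,:3].T@(np.array(P)-T[:3,3]);f=K(m)
    return c[0]/c[2]*f+m["cx"],c[1]/c[2]*f+m["cy"]
E
python3 - <<'E'
from h import *
for n in("side","top"):
    p,d,m=snap(n); cv2.imwrite(f"pics/{n}0.png",p[:,:,::-1]); np.savez(f"{n}0.npz",p=p,d=d)
    print(n,m["vertical_fov"],m["cx"],m["cy"],np.round(m["cam_to_world"],3).tolist(),(d==0).mean())
o=ctrl.get_obs();print(o)
E
```

```text
side 51.541484081614755 320.51279641937356 238.64466067926898 [[0.954, -0.222, 0.201, 0.326], [-0.3, -0.736, 0.607, -0.534], [0.014, -0.639, -0.769, 0.997], [0.0, 0.0, 0.0, 1.0]] 0.004013671875
top 52.661854082828405 323.5500181524337 236.96951156029382 [[-0.016, -0.995, 0.1, 0.427], [-1.0, 0.018, 0.015, 0.149], [-0.017, -0.1, -0.995, 1.222], [0.0, 0.0, 0.0, 1.0]] 0.0040071614583333335
{'clock': 0.1, 'joint_pos': array([ 8.87587224e+01,  2.05881845e+01,  6.38408237e-01, -1.92038597e-02,
       -7.01362477e+01, -1.65051369e+01]), 'qvel': array([-0.00362835, -0.1237153 ,  0.07243921,  0.04915344,  0.01230605,
       -0.06825776]), 'tau': array([-1.46288930e-03, -5.84162557e+01,  2.93752581e+01,  7.01554567e+00,
        1.02061545e-02, -4.42199075e-05]), 'tool_pos': array([0.2056488 , 0.64245047, 0.23369746]), 'orientation': array([ 1.79912391e+02, -7.13212966e-03, -1.77529478e+01]), 'force': array([ 0.01216961,  0.5162914 , -0.92534157]), 'moment': array([ 0.03282199, -0.01805708,  0.01812802]), 'gripper_force': 0.0, 'opening': 0.08817538714706592}
```

View pics/side0.png

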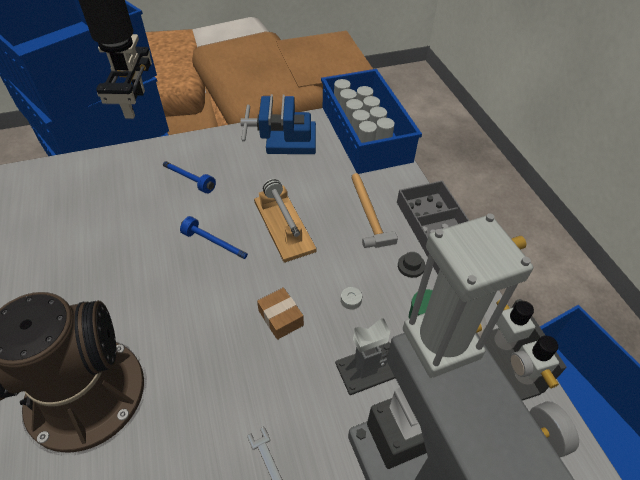

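View pics/top0.png

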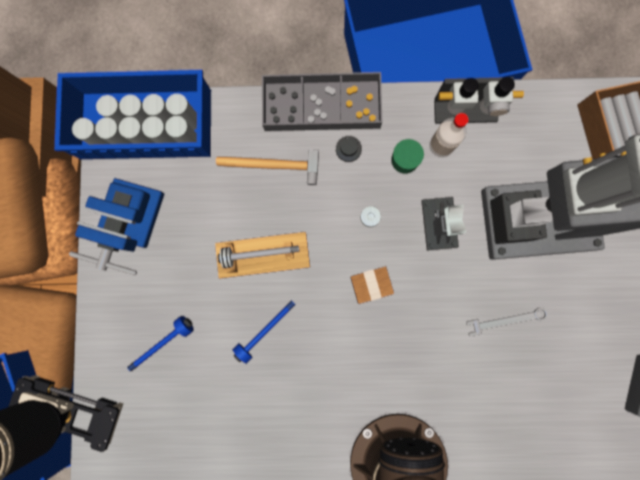

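The side view shows the steel rod in the cradle at about (285,212) and the stand at (372,345). The press is at (450,330). The top view shows the cradle at (263,254), the stand at (443,222) and the anvil at (530,210).

There are three rod candidates in the top view:
- Steel rod in the cradle, (228,257)–(297,250). It is steel and lies in the wooden cradle, so this is the part.
- Blue rod at (160,343), a look-alike.
- Blue rod at (267,332), a look-alike.

Next I'll measure.

Run:
```python
from h import *
z=np.load("top0.npz");p,d=z["p"],z["d"];m=vision.camera_model("top");W=cloud(d,m)
zz=W[...,2]
hsv=cv2.cvtColor(p,cv2.COLOR_RGB2HSV)
box=lambda u0,u1,v0,v1:(np.arange(640)[None]>=u0)&(np.arange(640)[None]<u1)&(np.arange(480)[:,None]>=v0)&(np.arange(480)[:,None]<v1)
print("table",np.nanmedian(zz[box(330,420,300,400)]))
def rect(mask,h,name):
    u=np.argwhere(mask)[:,::-1].astype(np.float32)
    c=cv2.convexHull(u.astype(np.int32))[:,0]
    w=np.array([ray(m,a,b,h)[:2] for a,b in c],np.float32)
    print(name,len(u),cv2.minAreaRect(w))
def show(b,lo,hi,name):
    k=b&(zz>lo)&(zz<hi);q=W[k];print(name,k.sum(),q.mean(0).round(4) if k.sum() else "");return k
cr=box(205,320,225,285)
rod=show(cr,.062,.12,"rod")
q=W[rod];print(q.min(0),q.max(0));
s=rod&(zz<.085);print(cv2.fitLine(W[s][:,:2].astype(np.float32),cv2.DIST_HUBER,0,.01,.01).ravel())
wood=cr&(hsv[...,1]>90)&(hsv[...,0]>8)&(hsv[...,0]<25);rect(wood,.012,"cradle")
st=box(415,470,185,260)
k=show(st,.15,.2,"saddletop");rect(k,.177,"saddle")
k=show(st,.005,.2,"stand")
k=st&(p.max(2)<110);rect(k,.012,"base")
pr=box(480,610,170,265);k=pr&(p.max(2)<110)&(zz<.12);rect(k,.03,"pressbase")
k=show(pr,.17,.23,"anvil");rect(k,.21,"anvil");print(np.nanpercentile(zz[k],[5,50,95]))
for r in (200,210,220,230):print(r,[round(float(x),3) for x in zz[r,485:580:5]])
k=show(box(430,475,105,160),.02,.3,"bottle")
cv2.imwrite("pics/crop1.png",np.vstack([cv2.resize(p[180:265,420:620],(800,340),interpolation=cv2.INTER_CUBIC),cv2.resize(p[228:288,205:345],(800,260),interpolation=cv2.INTER_CUBIC)])[:,:,::-1])
```

```text
table 0.0002711622181577056
rod 790 [0.5068 0.3314 0.0786]
[0.47530635 0.22801237 0.06207612] [0.53530546 0.41945722 0.09956109]
[ 0.11569931 -0.9932843   0.5085217   0.3149742 ]
cradle 2541 ((0.507238507270813, 0.3231094181537628), (0.08911991119384766, 0.2288544476032257), 6.13494873046875)
saddletop 452 [ 0.5678 -0.1225  0.1685]
saddle 452 ((0.5669710040092468, -0.12082125246524811), (0.06224442273378372, 0.03728998452425003), 3.7431905269622803)
stand 1954 [ 0.5745 -0.1169  0.0622]
base 1303 ((0.5788064002990723, -0.12254650145769119), (0.12822693586349487, 0.07873199880123138), 4.171178817749023)
pressbase 1638 ((0.5864887833595276, -0.3781287372112274), (0.17873553931713104, 0.2987978756427765), 4.233631610870361)
anvil 916 [ 0.5716 -0.2904  0.2038]
anvil 916 ((0.5669248104095459, -0.33487045764923096), (0.1967373937368393, 0.06535744667053223), 80.52656555175781)
[0.17592192 0.20735359 0.21659213]
200 [0.032, 0.058, 0.087, 0.122, 0.135, 0.14, 0.137, 0.195, 0.216, 0.215, 0.214, 0.212, 0.216, 0.342, 0.362, 0.378, 0.399, 0.424, 0.43]
210 [0.025, 0.047, 0.081, 0.116, 0.134, 0.135, 0.163, 0.187, 0.205, 0.2, 0.202, 0.199, 0.202, 0.286, 0.359, 0.375, 0.395, 0.419, 0.432]
220 [0.012, 0.045, 0.072, 0.107, 0.135, nan, 0.153, 0.184, 0.207, 0.215, 0.215, 0.215, 0.214, 0.213, 0.354, 0.372, 0.388, 0.402, 0.407]
230 [0.003, 0.042, 0.061, 0.096, 0.126, 0.136, 0.134, 0.134, 0.137, 0.135, 0.134, 0.146, 0.135, 0.046, 0.046, 0.046, 0.043, 0.124, 0.151]
bottle 1205 [ 0.7805 -0.1315  0.1203]
```

View pics/crop1.png

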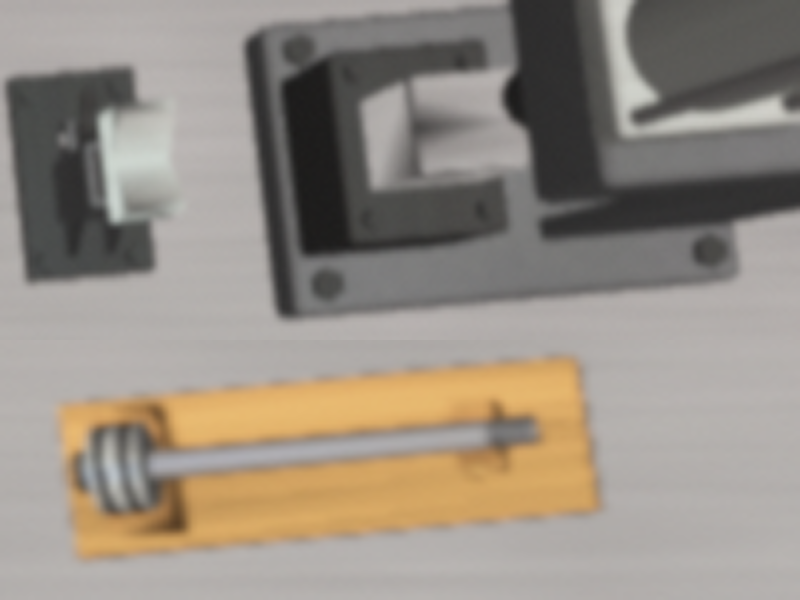

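The crop confirms the steel rod in the cradle, with the piston on the left (+y) and a clear shaft beside it. The saddle groove runs along the press's own y, and the press/stand yaw is about 4.2°. I'll turn the tool to yaw −85.8° first, then move above the saddle.

>>> move_arm:
  moves: [8.7,0,0,0,0,0,0.1485,8.7,0,0,0,0,0,0.1485,8.7,0,0,0,0,0,0.1485,8.7,0,0,0,0,0,0.1485,8.7,0,0,0,0,0,0.1485,8.7,0,0,0,0,0,0.1485,8.7,0,0,0,0,0,0.1485,8.7,0,0,0,0,0,0.1485]

```text
clock: 0.9
tool_pos: [0.2057, 0.6426, 0.234]
orientation: [180.0, -0.1, -86.2]
force: [0.5, 0.0, -0.4]
opening: 0.0869
gripper_force: 0.0
```

>>> move_arm:
  moves: [8.7,4.65,-1.79,0,0,0,0,8.7,4.65,-1.79,0,0,0,0,8.7,4.65,-1.79,0,0,0,0,8.7,4.65,-1.79,0,0,0,0,8.7,4.65,-1.79,0,0,0,0,8.7,4.65,-1.79,0,0,0,0,8.7,4.65,-1.79,0,0,0,0,8.7,4.65,-1.79,0,0,0,0]

```text
clock: 1.7
tool_pos: [0.376, 0.2802, 0.2346]
orientation: [180.0, 0.0, -85.8]
force: [1.3, 0.7, 0.4]
opening: 0.0872
gripper_force: 0.0
```

>>> move_arm:
  moves: [8.7,4.65,-1.79,0,0,0,0,8.7,4.65,-1.79,0,0,0,0,8.7,4.65,-1.79,0,0,0,0,8.7,4.65,-1.79,0,0,0,0,8.7,4.65,-1.79,0,0,0,0,8.7,4.65,-1.79,0,0,0,0,8.7,4.65,-1.79,0,0,0,0,8.7,0,0,0,0,0,0]

```text
clock: 2.5
tool_pos: [0.5255, -0.038, 0.2337]
orientation: [179.9, -0.1, -86.1]
force: [-0.5, 1.3, 0.1]
opening: 0.0869
gripper_force: 0.0
```

>>> move_arm:
  moves: [8.7,4.4,-1.75,0,0,0,-0.003,8.7,4.4,-1.75,0,0,0,0,8.7,0,0,0,0,0,0]

```text
clock: 2.8
tool_pos: [0.567, -0.1219, 0.2335]
orientation: [179.9, -0.0, -85.8]
force: [-1.2, 0.7, 0.0]
opening: 0.0871
gripper_force: 0.0
```

Run:
```python
from h import *
p,d,m=snap("side");W=cloud(d,m);np.savez("side1.npz",p=p,d=d)
o=ctrl.get_obs();t=o["tool_pos"];print(t,o["orientation"],proj(m,t),proj(m,[.567,-.123,.177]))
zz=W[...,2]
c=slice(250,420),slice(280,480)
cv2.imwrite("pics/crop2.png",cv2.resize(p[c],(800,680),interpolation=cv2.INTER_CUBIC)[:600,:,::-1])
r=(W[...,0]>.5)&(W[...,0]<.65)&(W[...,1]>-.2)&(W[...,1]<-.07)
k=r&(zz>.167)&(zz<.19);print(k.sum(),W[k].min(0),W[k].max(0),W[k].mean(0))
k=k.astype(np.uint8);print(cv2.boundingRect(k))
print(vision.camera_model("side")["cx"])
```

```text
[ 0.56605737 -0.12021883  0.23339602] [ 1.79888601e+02 -1.97462674e-03 -8.58498688e+01] (np.float64(373.8594895011673), np.float64(311.4519217513778)) (np.float64(371.97199302823543), np.float64(328.45179474101536))
298 [ 0.53525454 -0.14145149  0.16703164] [ 0.59749145 -0.10583273  0.18088787] [ 0.56719588 -0.12504063  0.17319644]
(354, 318, 36, 26)
320.51279641937356
```

View pics/crop2.png

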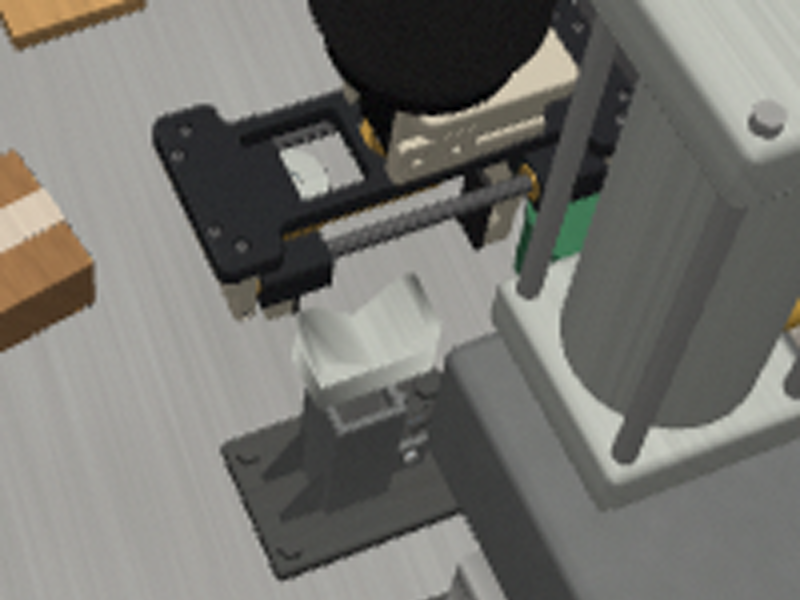

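The side crop shows the open fingers above the saddle block (crop 365,330, i.e. image 371,332). It lines up in x and needs about 2 mm along the groove. Descending now.

>>> move_arm:
  moves: [8.7,0.2,0,2.5,0,0,0,8.7,0,0,2.5,0,0,0,8.7,0,0,2.5,0,0,0,8.7,0,0,1.6,0,0,0,8.7,0,0,1.0,0,0,0,8.7,0,0,0,0,0,0]

```text
clock: 3.45
tool_pos: [0.5651, -0.1195, 0.1324]
orientation: [179.9, 0.0, -85.6]
force: [0.4, -0.1, 0.1]
opening: 0.0871
gripper_force: 0.0
```

>>> move_arm:
  moves: [5,0,0,0,0,0,0,5,0,0,0,0,0,0,5,0,0,0,0,0,0,5,0,0,0,0,0,0,5,0,0,0,0,0,0]

```text
clock: 3.95
tool_pos: [0.5677, -0.1202, 0.1343]
orientation: [-179.8, -0.0, -85.7]
force: [5.9, 0.9, -0.3]
opening: 0.06
gripper_force: 30.0
```

>>> move_arm:
  moves: [5,0,-0.1,-0.7,0,0,0,5,0,0,-0.7,0,0,0,5,0,0,-0.7,0,0,0,5,0,0,-0.8,0,0,0,5,0,0,0,0,0,0,5,0,0,0,0,0,0,5,0,0,0,0,0,0]

```text
clock: 4.65
tool_pos: [0.5676, -0.1202, 0.1625]
orientation: [-179.9, 0.0, -85.7]
force: [4.7, 0.4, -5.2]
opening: 0.0599
gripper_force: 30.0
```

>>> move_arm:
  moves: [5,0,0,0.25,0,0,0,5,0,0,0.25,0,0,0,5,0,0,0.2,0,0,0,5,0,0,0,0,0,0,8.7,0,0,0,0,0,0,8.7,0,0,0,0,0,0,8.7,0,0,0,0,0,0,8.7,0,0,0,0,0,0]

```text
clock: 5.45
tool_pos: [0.5668, -0.1203, 0.1557]
orientation: [180.0, -0.0, -85.6]
force: [0.2, 0.1, -0.6]
opening: 0.0846
gripper_force: 0.0
```

>>> move_arm:
  moves: [8.7,0,0,-1.5,0,0,0,8.7,0,0,-3,0,0,0,8.7,0,0,-3.5,0,0,0,8.7,0,0,-3.5,0,0,0,8.7,0,0,0,0,0,0]

```text
clock: 5.95
tool_pos: [0.5693, -0.1207, 0.2763]
orientation: [-179.5, -0.1, -85.6]
force: [-0.2, 0.7, -0.2]
opening: 0.0868
gripper_force: 0.0
```

Run:
```python
from h import *
p,d,m=snap("side");W=cloud(d,m);zz=W[...,2];T=np.array(m["cam_to_world"])
z=np.load("side1.npz");W0=cloud(z["d"],m)
for w in(W0,W):
    r=(w[...,0]>.53)&(w[...,0]<.605)&(w[...,1]>-.15)&(w[...,1]<-.10)&(w[...,2]>.14)&(w[...,2]<.215)
    print(r.sum(),np.percentile(w[r][:,2],[50,90,95,98,100]).round(4),w[r].min(0).round(4),w[r].max(0).round(4),cv2.boundingRect(r.astype(np.uint8)))
print(proj(m,[.566,-.1236,.177]),proj(m,[.566,-.1236,.197]),ctrl.get_obs()["tool_pos"])
cv2.imwrite("pics/crop3.png",cv2.resize(p[250:400,290:490],(800,600),interpolation=cv2.INTER_CUBIC)[:,:,::-1])
```

```text
713 [0.1643 0.1758 0.1768 0.1775 0.1809] [ 0.5353 -0.1417  0.1401] [ 0.5975 -0.1058  0.1809] (353, 318, 37, 33)
840 [0.182  0.1955 0.1965 0.1976 0.1996] [ 0.5356 -0.1419  0.1405] [ 0.5985 -0.1069  0.1996] (354, 312, 38, 36)
(np.float64(371.5884027101406), np.float64(328.86243821644354)) (np.float64(372.5970444962382), np.float64(323.41965143397454)) [ 0.56817558 -0.12034703  0.27349721]
```

View pics/crop3.png

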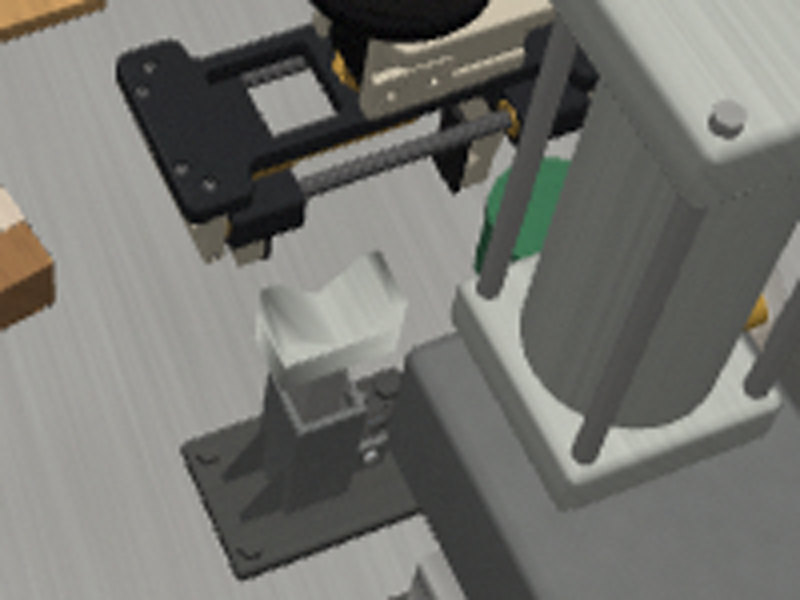

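The saddle rose 19.7 mm (top 0.1768 → 0.1965), so it sits in the third notch and has been let go. The crop shows it at crop (333,310), clear of the fingers. Now to the rod's balance point.

>>> move_arm:
  moves: [8.7,-4.87,0.28,0,0,0,-0.033,8.7,-4.87,0.28,0,0,0,0,8.7,-4.87,0.28,0,0,0,0,8.7,-4.87,0.28,0,0,0,0,8.7,-4.87,0.28,0,0,0,0,8.7,-4.87,0.28,0,0,0,0,8.7,-4.87,0.28,0,0,0,0,8.7,-4.7,0.28,1,0,0,0]

```text
clock: 6.8
tool_pos: [0.5036, 0.2652, 0.2609]
orientation: [-179.9, 0.0, -83.7]
force: [0.8, 1.0, -0.3]
opening: 0.0868
gripper_force: 0.0
```

>>> move_arm:
  moves: [8.7,-4.5,0.28,2,0,0,0,8.7,-4,0.28,2.5,0,0,0,8.7,0,0,2.5,0,0,0,8.7,0,0,2.5,0,0,0,8.7,0,0,0,0,0,0]

```text
clock: 7.3
tool_pos: [0.487, 0.3452, 0.1609]
orientation: [179.6, -0.3, -83.7]
force: [0.3, -0.2, 0.2]
opening: 0.087
gripper_force: 0.0
```

Run:
```python
from h import *
o=ctrl.get_obs()
t=np.mean([o["tool_pos"]],0);print(t,o["orientation"])
p,d,m=snap("side");W=cloud(d,m);zz=W[...,2]
z=np.load("side0.npz");
for w,nm in((cloud(z["d"],m),"before"),(W,"now")):
    s=(w[...,2]>.062)&(w[...,2]<.1)&(w[...,0]>.45)&(w[...,0]<.56)&(w[...,1]>.19)&(w[...,1]<.45)
    s0=s&(w[...,2]<.082)&(w[...,1]<.38)
    print(nm,w[s].min(0).round(4),w[s].max(0).round(4),cv2.fitLine(w[s0][:,:2].astype(np.float32),cv2.DIST_HUBER,0,.01,.01).ravel().round(4),np.percentile(w[s0][:,2],[50,98]))
print(ctrl.get_obs()["tool_pos"],proj(m,[.5029,.3629,.07]))
cv2.imwrite("pics/crop4.png",cv2.resize(p[140:280,220:400],(800,620),interpolation=cv2.INTER_CUBIC)[:600,:,::-1])
```

```text
[0.48698197 0.34524705 0.1608943 ] [179.63130854  -0.30349192 -83.74791549]
before [0.4735 0.2272 0.0621] [0.5348 0.4119 0.0973] [ 0.1216 -0.9926  0.5109  0.2713] [0.07390457 0.07984882]
now [0.4732 0.225  0.0622] [0.5345 0.4166 0.0964] [ 0.1088 -0.9941  0.509   0.2851] [0.07404705 0.07893602]
[0.48828193 0.3458884  0.16341389] (np.float64(277.39650650112395), np.float64(197.26395984447538))
```

View pics/crop4.png

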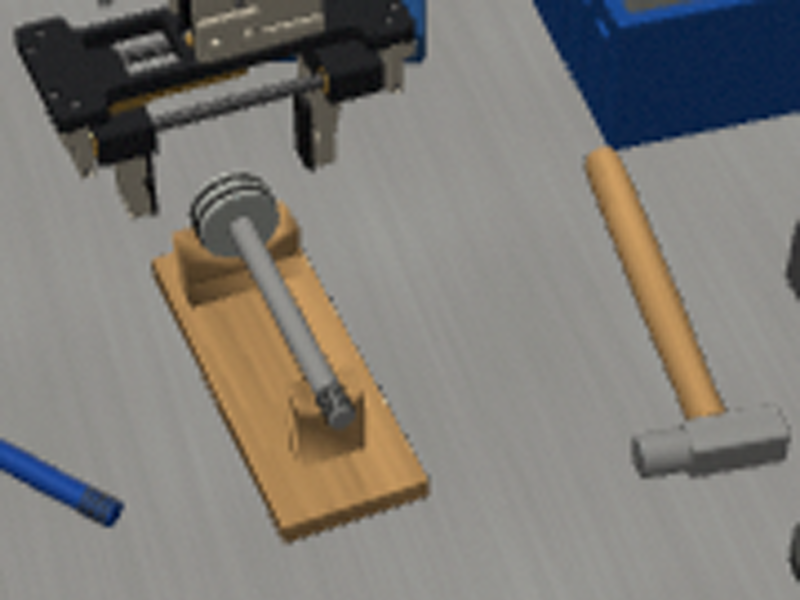

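The crop shows the gripper above and behind the piston (crop 235,215), with the shaft running to crop (340,405). It needs to move −x by 1.57 cm and −y by 1.63 cm in tool axes.

>>> move_arm:
  moves: [8.7,-1.5,-1.6,0,0,0,0,8.7,0,0,2.0,0,0,0,8.7,0,0,2.0,0,0,0,8.7,0,0,2.0,0,0,0,8.7,0,0,0,0,0,0,8.7,0,0,0,0,0,0]

```text
clock: 7.95
tool_pos: [0.5043, 0.3638, 0.107]
orientation: [-179.9, 0.0, -83.8]
force: [0.7, -0.0, 0.6]
opening: 0.0869
gripper_force: 0.0
```

>>> move_arm:
  moves: [8.7,0,0,2.0,0,0,0,8.7,0,0,1.5,0,0,0,8.7,0,0,0.9,0,0,0,8.7,0,0,0,0,0,0]

```text
clock: 8.35
tool_pos: [0.5037, 0.3636, 0.0617]
orientation: [180.0, -0.0, -83.8]
force: [-0.4, -0.3, -0.6]
opening: 0.0871
gripper_force: 0.0
```

>>> move_arm:
  moves: [8.7,0,0,0,0,0,0]

```text
clock: 8.45
tool_pos: [0.5042, 0.3641, 0.0627]
orientation: [-179.9, 0.0, -83.7]
force: [0.3, 0.2, -0.3]
opening: 0.0869
gripper_force: 0.0
```

>>> move_arm:
  moves: [8.7,0.1,0.15,0.3,0,0,0,5,0,0,0,0,0,0,3,0,0,0,0,0,0,1,0,0,0,0,0,0,1,0,0,0,0,0,0,1,0,0,0,0,0,0,1,0,0,0,0,0,0,1,0,0,0,0,0,0]

```text
clock: 9.25
tool_pos: [0.5023, 0.3625, 0.0586]
orientation: [-180.0, 0.0, -83.8]
force: [0.3, -0.3, -0.1]
opening: 0.0363
gripper_force: 0.0
```

>>> move_arm:
  moves: [1,0,0,0,0,0,0,1,0,0,0,0,0,0,1,0,0,0,0,0,0]

```text
clock: 9.55
tool_pos: [0.5035, 0.3629, 0.0591]
orientation: [-179.9, 0.0, -83.7]
force: [5.1, -0.6, -1.7]
opening: 0.015
gripper_force: 30.0
```

>>> move_arm:
  moves: [1,0,-0.1,0,0,0,0,1,0,0,-0.4,0,0,0,1,0,0,-0.8,0,0,0,1,0,0,-0.8,0,0,0,1,0,0,0,0,0,0,1,0,0,0,0,0,0]

```text
clock: 10.15
tool_pos: [0.5031, 0.3627, 0.0788]
orientation: [-180.0, 0.0, -83.8]
force: [0.2, -0.1, -6.2]
opening: 0.0152
gripper_force: 30.0
```

Run:
```python
from h import *
o=ctrl.get_obs();print(o["tool_pos"],o["orientation"],o["force"],o["moment"])
p,d,m=snap("side");W=cloud(d,m)
w=W
s=(w[...,2]>.082)&(w[...,2]<.125)&(w[...,0]>.45)&(w[...,0]<.56)&(w[...,1]>.21)&(w[...,1]<.35)
q=w[s];print(len(q));print(cv2.fitLine(q.astype(np.float32),cv2.DIST_HUBER,0,.01,.01).ravel().round(4))
cv2.imwrite("pics/crop5.png",cv2.resize(p[140:280,220:400],(800,620),interpolation=cv2.INTER_CUBIC)[:600,:,::-1])
```

```text
[0.50313069 0.36269737 0.07884748] [-1.79989383e+02  2.77121303e-02 -8.37539907e+01] [ 0.21860344 -0.09083661 -6.23594732] [0.04497071 0.01888384 0.02531929]
289
[-0.1567  0.9875 -0.0189  0.5078  0.2841  0.0952]
```

View pics/crop5.png

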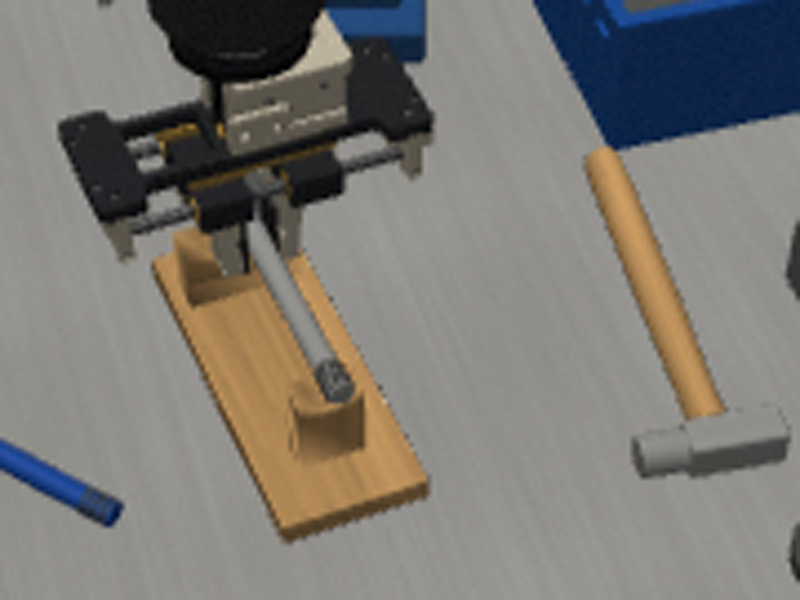

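The rod is lifted, level and held: Fz is −6.2 N and the shaft axis slope is about 1°. Now I'll raise it, align it, and carry it to the press.

>>> move_arm:
  moves: [1,0,0,-1,0,0,0,1,0,0,-2,0,0,0,1,0,0,-2,0,0,0,1,0,0,-2.5,0,0,0,1,0,0,-2.5,0,0,0,1,0,0,-2.5,0,0,0.012,1,0,0,-1.5,0,0,0.012,1,0,0,-0.5,0,0,0.012]

```text
clock: 11.0
tool_pos: [0.5038, 0.3631, 0.2262]
orientation: [-179.9, 0.1, -85.8]
force: [0.3, -0.8, -6.5]
opening: 0.0151
gripper_force: 30.0
```

>>> move_arm:
  moves: [1,1,0,0,0,0,0,1,2,-0.1,0,0,0,0,1,3,-0.2,0,0,0,0,1,3,-0.2,0,0,0,0,1,3,-0.2,0,0,0,0,1,3,-0.2,0,0,0,0,1,3,-0.2,0,0,0,0,1,3,-0.2,0,0,0,0]

```text
clock: 11.8
tool_pos: [0.5306, 0.1514, 0.2225]
orientation: [179.9, -0.1, -85.8]
force: [0.3, 0.9, -6.0]
opening: 0.0149
gripper_force: 30.0
```

>>> move_arm:
  moves: [1,3,-0.2,0,0,0,0,1,3,-0.2,0,0,0,0,1,3,-0.2,0,0,0,0,1,3,-0.2,0,0,0,0,1,2.5,-0.2,0,0,0,0,1,2,0,0,0,0,0,1,1,0,0,0,0,0,1,0,0,0,0,0,0]

```text
clock: 12.6
tool_pos: [0.5532, -0.0216, 0.2227]
orientation: [179.9, -0.0, -85.9]
force: [-0.8, -0.2, -7.1]
opening: 0.0149
gripper_force: 30.0
```

```bash
cat > look.py <<'E'
from h import *
import sys
o=ctrl.get_obs();t=o["tool_pos"];print(t,o["orientation"],o["force"],o["moment"],o["opening"])
p,d,m=snap("side");W=cloud(d,m);np.savez("last.npz",p=p,d=d)
a=np.radians(o["orientation"][2]);e=np.array([np.cos(a),np.sin(a)]);n=np.array([-e[1],e[0]])
r=W[...,:2]-t[:2];al=r@e;ac=r@n
s=(al>.045)&(al<.13)&(abs(ac)<.02)&(abs(W[...,2]-t[2]-.011)<.02)
if s.sum()>20:print(s.sum(),"dir",cv2.fitLine(W[s].astype(np.float32),cv2.DIST_HUBER,0,.01,.01).ravel().round(4))
E
python3 look.py
```

```text
[ 0.55324142 -0.02157124  0.22268285] [ 1.79893166e+02 -1.92494205e-02 -8.59391728e+01] [-0.84298731 -0.15858202 -7.11462006] [ 0.08525938 -0.00626848 -0.01587276] 0.014941711080540517
374 dir [-0.0744  0.9972 -0.0023  0.5572 -0.1107  0.2389]
```

>>> move_arm:
  moves: [1,1,-0.1,0,0,0,0,1,2,-0.1,0,0,0,0,1,2,-0.1,0,0,0,0,1,2,-0.1,0,0,0,0,1,2,-0.1,0,0,0,0,1,2,-0.1,0,0,0,0,1,1,0,0,0,0,0,1,0,0,0,0,0,0]

```text
clock: 13.45
tool_pos: [0.5689, -0.1397, 0.2232]
orientation: [180.0, -0.0, -85.9]
force: [0.9, 1.0, -6.1]
opening: 0.0149
gripper_force: 30.0
```

```bash
cat >> look.py <<'E'
q=(abs(W[...,0]-.567)<.035)&(abs(W[...,1]+.124)<.05)&(W[...,2]>.15)&(W[...,2]<.27)
print(cv2.boundingRect(q.astype(np.uint8)))
cv2.imwrite("pics/"+sys.argv[1],cv2.resize(p[240:390,290:490],(800,600),interpolation=cv2.INTER_CUBIC)[:,:,::-1])
E
python3 look.py crop6.png
```

```text
[ 0.56890485 -0.13970417  0.22320883] [ 1.79963015e+02 -4.97455296e-03 -8.58610058e+01] [ 0.88292068  1.00081462 -6.05815941] [0.10794882 0.05873239 0.04066337] 0.014900212671382067
(354, 293, 43, 55)
```

View pics/crop6.png

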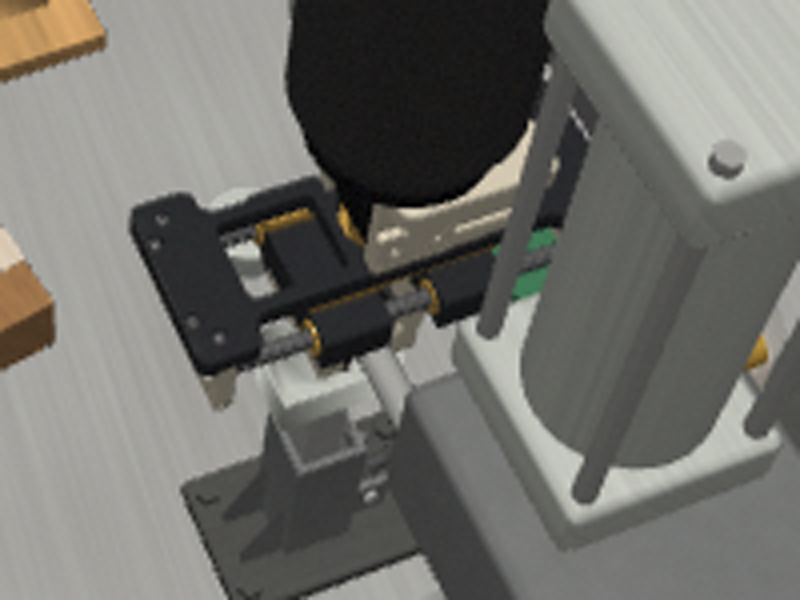

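The crop shows the piston just behind the gripper and the shaft passing over the saddle (crop 385,385) toward the anvil, clear of the press head. There are 2.2 cm left along the groove, then I lower.

>>> move_arm:
  moves: [1,1,0,0,0,0,0,1,1.2,0.05,0,0,0,0,1,0,0,0,0,0,0,1,0,0,0,0,0,0]

```text
clock: 13.9
tool_pos: [0.57, -0.1612, 0.2235]
orientation: [180.0, 0.0, -85.8]
force: [-0.3, 0.2, -6.9]
opening: 0.0152
gripper_force: 30.0
```

>>> move_arm:
  moves: [1,0,0,0.5,0,0,0,1,0,0,0.5,0,0,0,1,0,0,0,0,0,0]

```text
clock: 14.2
tool_pos: [0.5694, -0.1606, 0.2123]
orientation: [179.9, 0.0, -85.8]
force: [0.3, -0.3, -6.7]
opening: 0.0148
gripper_force: 30.0
```

>>> move_arm:
  moves: [1,0,0,0.3,0,0,0,1,0,0,0.3,0,0,0,1,0,0,0.2,0,0,0,1,0,0,0,0,0,0,1,0,0,0,0,0,0]

```text
clock: 14.7
tool_pos: [0.5701, -0.1609, 0.2056]
orientation: [180.0, -0.0, -85.8]
force: [0.0, 0.0, -4.9]
opening: 0.0151
gripper_force: 30.0
```

>>> move_arm:
  moves: [1,0,0,0.15,0,0,0,1,0,0,0,0,0,0,1,0,0,0,0,0,0]

```text
clock: 15.0
tool_pos: [0.5701, -0.1609, 0.2041]
orientation: [180.0, -0.0, -85.8]
force: [0.1, 0.1, -6.8]
opening: 0.0152
gripper_force: 30.0
```

>>> move_arm:
  moves: [1,0,0,0.1,0,0,0,1,0,0,0,0,0,0,1,0,0,0,0,0,0]

```text
clock: 15.3
tool_pos: [0.5701, -0.1609, 0.203]
orientation: [180.0, -0.0, -85.8]
force: [-1.1, -0.5, -5.6]
opening: 0.0151
gripper_force: 30.0
```

>>> move_arm:
  moves: [1,0,0,0.15,0,0,0,1,0,0,0,0,0,0,1,0,0,0,0,0,0]

```text
clock: 15.6
tool_pos: [0.5701, -0.1609, 0.2015]
orientation: [180.0, 0.0, -85.8]
force: [-1.1, 0.1, -5.6]
opening: 0.0152
gripper_force: 30.0
```

>>> move_arm:
  moves: [1,0,0,0.1,0,0,0,1,0,0,0,0,0,0,1,0,0,0,0,0,0]

```text
clock: 15.9
tool_pos: [0.5701, -0.1609, 0.2005]
orientation: [180.0, -0.0, -85.8]
force: [0.0, -0.7, -6.1]
opening: 0.0148
gripper_force: 30.0
```

>>> move_arm:
  moves: [1,0,0,0.1,0,0,0,1,0,0,0,0,0,0,1,0,0,0,0,0,0]

```text
clock: 16.2
tool_pos: [0.5702, -0.1609, 0.1996]
orientation: [-180.0, -0.0, -85.8]
force: [0.2, -0.7, -5.5]
opening: 0.015
gripper_force: 30.0
```

>>> move_arm:
  moves: [1,0,0,0.1,0,0,0,1,0,0,0,0,0,0,1,0,0,0,0,0,0]

```text
clock: 16.5
tool_pos: [0.5706, -0.161, 0.1991]
orientation: [-179.9, -0.0, -85.8]
force: [0.3, 0.5, -1.7]
opening: 0.015
gripper_force: 30.0
```

>>> move_arm:
  moves: [1,0,0,0.1,0,0,0,1,0,0,0,0,0,0,1,0,0,0,0,0,0]

```text
clock: 16.8
tool_pos: [0.5706, -0.161, 0.1989]
orientation: [-179.9, -0.0, -85.8]
force: [-1.4, 2.5, 5.3]
opening: 0.0149
gripper_force: 30.0
```

Contact at 0.199, which is the expected bedded height. Releasing gradually.

>>> move_arm:
  moves: [1.6,0,0,-0.05,0,0,0,2.2,0,0,0,0,0,0,2.2,0,0,0,0,0,0,3.5,0,0,0,0,0,0,5,0,0,0,0,0,0,5,0,0,0,0,0,0]

```text
clock: 17.4
tool_pos: [0.5701, -0.1609, 0.198]
orientation: [180.0, -0.0, -85.8]
force: [0.7, -0.5, -0.8]
opening: 0.0409
gripper_force: 0.0
```

>>> move_arm:
  moves: [5,0,0,-1,0,0,0,5,0,0,-1.5,0,0,0,5,0,0,-2,0,0,0,5,0,0,-2,0,0,0,5,0,0,-1.5,0,0,0,5,0,0,0,0,0,0]

```text
clock: 18.0
tool_pos: [0.5713, -0.1612, 0.2813]
orientation: [-179.7, -0.1, -85.8]
force: [-0.1, 0.4, 0.0]
opening: 0.0501
gripper_force: 0.0
```

>>> move_arm:
  moves: [5,-2,0,-1,0,0,0,5,-3,0,0,0,0,0,5,-4,0,0,0,0,0,5,-4,0,0,0,0,0,5,-4,0,0,0,0,0,5,-4,0,0,0,0,0,5,-4,0,0,0,0,0,5,0,0,0,0,0,0]

```text
clock: 18.8
tool_pos: [0.5514, 0.0921, 0.2876]
orientation: [180.0, 0.0, -85.6]
force: [1.0, -0.0, 0.7]
opening: 0.0499
gripper_force: 0.0
```

Run:
```python
from h import *
p,d,m=snap("side");W=cloud(d,m);S=np.array([.5668,-.124,.2104]);a=np.radians(94.2);e=np.array([np.cos(a),np.sin(a)]);n=np.array([e[1],-e[0]])
r=W[...,:2]-S[:2];y=r@e;x=r@n;z=W[...,2]-.2104
s=(y<-.02)&(y>-.12)&(abs(x)<.015)&(abs(z)<.02)
print(s.sum(),"rod dir",cv2.fitLine(W[s].astype(np.float32),cv2.DIST_HUBER,0,.01,.01).ravel().round(4),"x,z top",np.median(x[s]),np.percentile(z[s],[50,97]))
q=(abs(y)<.03)&(abs(x)<.04)&(z>.004)&(z<.05)
print("piston",q.sum(),"y",np.percentile(y[q],[1,50,99]),"x",np.percentile(x[q],[1,99]),"ztop",np.percentile(z[q],99))
b=(abs(x)<.035)&(abs(y)<.03)&(z>-.06)&(z<-.012);print("block top z",np.percentile(W[b][:,2],[90,97,99]))
cv2.imwrite("pics/crop7.png",cv2.resize(p[240:390,290:490],(800,600),interpolation=cv2.INTER_CUBIC)[:,:,::-1])
```

```text
200 rod dir [ 0.0095  0.9999  0.0064  0.5676 -0.1656  0.2149] x,z top -0.00317538502510545 [0.00498627 0.00865315]
piston 443 y [-0.02877678 -0.00452051  0.01743263] x [-0.02388033  0.02175325] ztop 0.025564795265499207
block top z [0.19594178 0.19679562 0.19752514]
```

View pics/crop7.png

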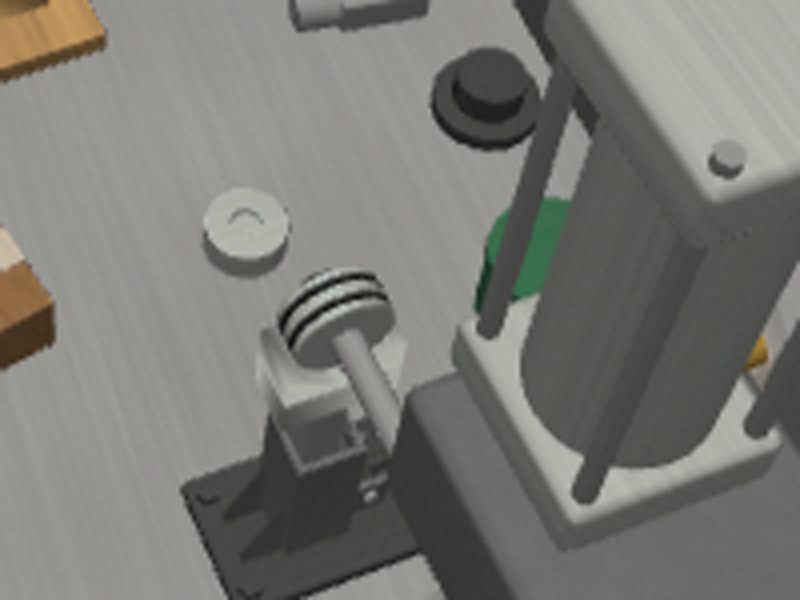

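The piston sits in the saddle groove (crop 340,310) and the shaft runs under the head. One numeric check from the top camera of alignment and position along the groove.

Run:
```python
from h import *
a=np.radians(94.2);e=np.array([np.cos(a),np.sin(a)]);n=np.array([e[1],-e[0]]);S=np.array([.5668,-.124])
for nm in("top","side"):
    p,d,m=snap(nm);W=cloud(d,m);r=W[...,:2]-S;y=r@e;x=r@n;z=W[...,2]-.2104
    q=(abs(y)<.03)&(abs(x)<.03)&(z>.013)&(z<.04)
    print(nm,"piston",q.sum(),"y",np.percentile(y[q],[3,50,97]).round(4),"x",np.percentile(x[q],[3,50,97]).round(4),"z",np.percentile(z[q],97).round(4))
    for lo,hi in((-.04,-.02),(-.06,-.04),(-.08,-.06),(-.1,-.08),(-.12,-.1)):
        s=(y<hi)&(y>lo)&(abs(x)<.02)&(z>-.012)&(z<.02)
        if s.sum()>5:print(lo,s.sum(),"x",np.percentile(x[s],[5,50,95]).round(4),"z95",np.percentile(z[s],95).round(4))
print(ctrl.get_obs()["opening"])
```

```text
top piston 246 y [-0.009   0.0028  0.0126] x [-0.0192  0.0001  0.0205] z 0.0274
-0.04 73 x [-0.0062  0.0005  0.0078] z95 0.011
-0.06 74 x [-0.006   0.0002  0.0076] z95 0.0101
-0.08 72 x [-0.006   0.0007  0.0074] z95 0.0101
-0.1 74 x [-0.0062  0.      0.0077] z95 0.0104
-0.12 71 x [-0.0063 -0.0004  0.0072] z95 0.0105
side piston 270 y [-0.0093 -0.      0.0119] x [-0.0192 -0.003   0.0175] z 0.0249
-0.04 93 x [-0.0075 -0.002   0.0057] z95 0.0079
-0.06 89 x [-0.0074 -0.0029  0.0049] z95 0.0083
-0.08 20 x [-0.0077 -0.006  -0.0025] z95 0.0078
0.04976372784582173
```

The piston is centred to about 2 mm along the groove, and the rod is level and in line. Handing in.

```bash
python3 -c "
from plant import ctrl
print(ctrl.close_job())"
```

```text
the job is handed in; nothing more can be done
None
```

The job is handed in but the judge returned no verdict: by the cameras the saddle is in the third notch, and the rod lies level and in line, its piston within about 2 mm of centre in the saddle; its free end in the anvil groove was hidden from both cameras.

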